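Tip a drilled keep plate out of its clamp jig and lay it in the order tray

TASK

The customer's keep plate has just been drilled and is still clamped in the little drilling jig. Push the clamp's upright handle back until it springs open, press the plate's free end down over the sloping relief so that it tips up and stays tipped on its own when you let go, then take it by the raised end and lay it flat in the long empty bay of the order tray, without dropping it. Leave the clamp open, and leave the small goods in the short bay, the mallet, screwdriver, box of screws and turntable as they are.

Things in the scene. Friction and masses are not known exactly. Their poses are not given: they have to be found in the camera images.
- jig: Drilling jig of black-oxide steel, fixed: a block 202 mm long (x -64 to +138), 62 mm wide and 44 mm high. Origin on the counter below the nest's tipping edge; x runs from the sloping relief (-x, robot's side) to the clamp (+x), z up. Once unclamped, the plate's free end presses down with under 1 N: the plate rocks over the edge until it lies on the slope.
- nest_edge (a point): Middle of the nest's sharp tipping edge, 40 mm above the counter; axes as the jig. The nest is an oiled, slippery pocket from here to jig x = +55 mm, 33 mm wide and 4 mm deep: the plate in it lies flush with the block's top and cannot be gripped by its sides. On the -x side of the edge the floor falls away as the relief.
- relief (a point): Point on the relief's surface, 40 mm down its slope from the tipping edge; axes as the jig. The relief slopes down towards jig -x at 35 degrees, 35 mm wide, with cheeks 3 mm high, to an end stop 57 mm down the slope. When the finger lifts, the tipped plate slides some 10 mm down to this stop and then stays tipped at 35 degrees by its own weight, its other end 25 mm above the nest floor.
- plate_c (a point): Centre (also of the thickness) of the keep plate: flat bright steel, 100 x 30 x 4 mm (x, y, z), about 90 g, latch slot in the middle, a screw hole near each end. Its x axis runs lengthwise. At the start it lies flat in the nest, x along the jig's x, its centre 4 mm from the tipping edge on the nest side: free end at jig x = -46 mm, sticking out level over the slope, top face 44 mm high.
- clamp_handle (a joint): Angle of the toggle clamp's handle, rad: 0 = upright, locked on the plate; 1.2 = laid back, open. It turns about a level pin (along the jig's y) at jig x = 106, z = 66 mm and goes over towards jig +x; its top is 115 mm from the pin. The first 0.4 rad goes against an over-centre force (about 5 N at the grip), then it springs open and stays. The clamp arm lifts with it to upright, 145 mm high.
- handle_grip (a point): Point in the handle's black round grip (18 mm thick, 60 mm long), 85 mm from the handle's pin, on the grip's centre line; turns with the handle.
- tray: Shallow grey plastic order tray, fixed, 222 x 138 mm (x, y), walls 24 mm high and 4 mm thick, floor 3 mm thick. Origin under its centre, x lengthwise. A divider at x = +49 mm (21 mm high) parts a long empty bay on the -x side from a short bay with small goods on the +x side.
- bay (a point): Centre of the long empty bay, on its floor; axes as the tray. The bay is 154 mm (x) by 130 mm (y) inside.
- drip_cap: White plastic drip cap end, 30 x 44 x 22 mm, in the tray's short bay. To be left alone.
- bead_clip: Aluminium bead clip, a C-shaped profile 24 x 40 x 14 mm, in the tray's short bay. To be left alone.
- mallet: Rubber mallet lying on the counter: black head 62 mm thick and 106 mm long, tan wood shaft reaching 262 mm from the head's middle along its -x. Origin under the head. To be left alone.
- screwdriver: Screwdriver with a black handle lying on the counter by the mallet, about 200 mm long. To be left alone.
- screw_box: Cardboard box of screws, 85 x 60 x 50 mm. To be left alone.
- display_lever (a point): Lower end of one of the four satin chrome window handles on the display: a round steel turntable, 240 mm across, with a 210 mm high column that carries a handle on each side. The point lies 66 mm from the turntable's axis. To be left alone: it turns when knocked.
Things that resemble listed ones, but are neither listed nor needed, are in the scene too. Of the things shaped like the part that bears plate_c, the bare steel one is meant. Several things have the shape of the jig; the one meant has the colours described above.

How it is judged (in metres and radians):
On the way, in this order (a step that is already met when the one before it is completed fails the run):
1. the clamp is pushed open (value of joint clamp_handle above 1 rad), for 0.2 s.
2. the plate rests tipped up on the jig's edge, on its own, nothing of the gripper touching it (angle between plate_c's own z axis and vertical between 0.45 and 0.8 rad and contact force between each of the arm, the fingers and plate below 0.05 N and x of plate_c in the frame of jig between -0.02 and 0.02 m and y of plate_c in the frame of jig between -0.015 and 0.015 m), for 0.4 s.
At the end, for the whole second after the job is handed in: The plate lies flat (within 0.08 rad) on the floor of the tray's long bay, its centre inside the bay, released and at rest, and the clamp is still open (handle beyond 1.0 rad) ((angle between plate_c's own z axis and vertical below 0.08 rad or angle between plate_c's own z axis and vertical above 3.06 rad) and x of plate_c in the frame of bay between -0.07 and 0.07 m and y of plate_c in the frame of bay between -0.055 and 0.055 m and z of plate_c in the frame of bay below 0.006 m and linear speed of plate below 0.02 m/s and value of joint clamp_handle above 1 rad); the robot touches nothing.
It fails at once if the plate is let go more than about 35 mm above the tray's floor (dropped, or left propped up) (horizontal distance between plate_c and jig above 0.1 m and contact force between the fingers and plate below 0.02 N and z of plate_c in the frame of bay above 0.035 m).
It fails at once if the goods in the short bay are moved by more than 25 mm (distance of any of drip_cap, bead_clip from where it was at the start of the episode above 0.025 m).
It fails at once if the other goods on the counter are moved by more than 30 mm (distance of any of mallet, screwdriver, screw_box, display_lever from where it was at the start of the episode above 0.03 m).
It also fails if it takes over 58 s, if anything falls off the work surface, if the arm or the gripper's body presses on something with over 40 N, if the wrist force passes 120 N, or if a joint passes its speed limit or range.

ROBOT

A 6-joint arm with a two-finger parallel gripper is mounted at the origin on the work surface. World frame = base frame: x ahead of the robot, y to its left, z up, the work surface at z = 0. Lengths are in m, angles in degrees, forces in N, time in s.
With the tool pointing down it reaches from about 0.375 to 0.9 m from the base axis. Payload 3.1 kg.
Tool frame: the origin (TCP) lies at the very end of the fingers, on their centre line; the grasp point (between the pads) lies 19 mm behind it; z points along the fingers, y is the direction in which the jaws open and shut (so a half turn about z gives the same grasp; the last joint's range is limited). The gripper opens to 87 mm and grips with 3 to 60 N. Pads are 19 mm wide; open, the fingers measure 117 mm over their backs; the gripper's body (75 mm by 190 mm) begins 51 mm behind the grasp point.
Start: joints at [-86.946, 30.224, 82.088, -0, 67.689, -10.227], TCP at [0.144, -0.608, 0.223] pointing down, gripper open.
Joint ranges: [-176.69, 176.69], [-43.24, 126.21], [12.49, 139.97], [-82, 262], [0, 151.66], [-163.58, 163.58]. Speed limits (degrees/s): [159.86, 159.86, 180, 180, 180, 180].

INTERFACE

Orientations are given as a 3x3 rotation matrix whose columns are the frame's x, y, z axes.
In Python, from rig import read_state, capture, hand_in gives the robot as it stands. The module is installed in compiled form; this text tells all that it offers.
- The arm moves only by the tool send_rows, never from a script. Its argument "moves" is one flat list of numbers, 7 for each row, row after row: the turn, a rotation vector about the world's x, y, z in degrees, then the shift along the world's x, y, z in cm, then the gripper's target within -1 to 1 (fully open at 1, half-way at 0, shut at -1). In form: [rx, ry, rz, tx, ty, tz, hand, rx, ry, rz, tx, ty, tz, hand, ...]. A call has 1 to 20 rows; each row shifts and turns the commanded pose from where the row before left it; what a row does not reach is not made up. A row lasts 1/10 s, in which the tool goes at most 50 mm and 8.59 degrees, less where a joint would pass 70% of its speed; a pose out of reach is approached as far as the arm can. A call with a gripper value outside its range is refused whole. The fingers move at their own pace and stop on an object; the grip force is fixed at half the most. Time passes only in rows, so rows that do not move let the fingers close. It gives the time, the measured TCP pose, the force and the opening at its end, in the units of the state.
- read_state(): the state, without advancing time (a new reading comes with each control period).
- capture(name): name is "scene" or "top"; returns a dict with "pixels" (480x640x3 uint8, red, green, blue), "vertical_fov" (degrees; the focal length in pixels is half the picture's height over the tangent of half this angle, whatever the lens; pixels are square), "cx", "cy" (the principal point, pixels), "dist" ([k1, k2, p1, p2, k3] as OpenCV has them; the pictures are not rectified), "rvec" (rotation vector, rad) and "tvec" (3), from world to camera coordinates, as OpenCV has them. Camera axes: x right, y down, z forward; pixel columns grow to the right and rows downward; lengths in m; the calibration is good to about 2 mm. A picture is of the moment at which its call begins. There is no depth.
- hand_in(): hands the job in, once; it reports no verdict.
The state is a dict: "time_s": time; "joint_positions": joint angles; "qvel": joint speeds; "tau": joint torques, N m; "position": TCP position; "tcp_rot": TCP orientation; "force": force on the tool from outside, world axes, zero at the start; "moment": the same for the moment, N m; "opening": opening from 0.0 (shut) to 1.0 (fully open).
Only numpy, scipy, OpenCV 4.12 (cv2) and the standard library are available. Lean on these libraries where they do the work, as an engineer would, in place of code of your own. Each camera call takes 0.05 s, during which the arm holds its last target.

## Working session

There is one attempt and no reset: what is moved stays moved. The work goes in short steps, Python scripts to look and compute and a tool call to move; the robot and the scene stay as the last step left them, time stands still between calls to the robot, and variables do not carry over. Pictures are saved under pics/ and viewed, and the job is handed in when it is done.

Besides the shell and the picture viewer there is one more tool, called after "Call:" as a command line: name --argument value ..., lists and objects as JSON in quotes. send_rows: Moves the arm, as the interface text tells. Its arguments: {"type":"object","properties":{"moves":{"type":"array","items":{"type":"number"}}},"required":["moves"]}

```bash
mkdir -p pics; cat > h.py <<'E'
import numpy as np, cv2
from rig import read_state, capture, hand_in
def cam(name):
    c=capture(name); im=c["pixels"]; f=im.shape[0]/2/np.tan(np.radians(c["vertical_fov"])/2)
    K=np.array([[f,0,c["cx"]],[0,f,c["cy"]],[0,0,1]]); R=cv2.Rodrigues(np.array(c["rvec"],float))[0]; t=np.array(c["tvec"],float).ravel()
    return dict(im=cv2.cvtColor(im,cv2.COLOR_RGB2BGR),K=K,d=np.array(c["dist"],float),R=R,t=t,C=-R.T@t)
def ray(c,uv):
    p=cv2.undistortPoints(np.array(uv,float).reshape(-1,1,2),c["K"],c["d"]).reshape(-1,2)
    return np.c_[p,np.ones(len(p))]@c["R"]
def onz(c,uv,z):
    r=ray(c,uv); return c["C"]+r*((z-c["C"][2])/r[:,2])[:,None]
def proj(c,P):
    return cv2.projectPoints(np.array(P,float).reshape(-1,3),cv2.Rodrigues(c["R"])[0],c["t"],c["K"],c["d"])[0].reshape(-1,2)
def tri(c1,u1,c2,u2):
    out=[]
    for a,b in zip(ray(c1,u1),ray(c2,u2)):
        A=np.c_[a,-b]; s=np.linalg.lstsq(A,c2["C"]-c1["C"],rcond=None)[0]
        p=c1["C"]+s[0]*a;q=c2["C"]+s[1]*b; out.append(np.r_[(p+q)/2,np.linalg.norm(p-q)])
    return np.array(out)
E
python3 - <<'E'
from h import *
for n in("scene","top"):
    c=cam(n); cv2.imwrite(f"pics/{n}0.png",c["im"]); print(n,c["C"].round(3),c["R"].round(2).tolist(),c["K"][0,0])
s=read_state(); print({k:np.round(v,3).tolist() for k,v in s.items()})
E
```

```text
scene [1.328 0.006 1.132] [[0.01, 1.0, 0.0], [0.77, -0.01, -0.64], [-0.64, 0.01, -0.77]] 494.1237290084514
top [0.332 0.018 1.667] [[0.03, -1.0, 0.01], [-1.0, -0.03, -0.1], [0.1, -0.0, -1.0]] 570.7917166781855
{'time_s': 0.1, 'joint_positions': [-86.949, 30.273, 82.149, -0.001, 67.689, -10.228], 'qvel': [0.042, -0.033, -0.011, 0.014, -0.055, -0.111], 'tau': [-0.0, -44.099, -17.715, 0.064, 0.053, -0.0], 'position': [0.144, -0.608, 0.222], 'tcp_rot': [[0.973, 0.23, -0.0], [0.23, -0.973, 0.002], [0.0, -0.002, -1.0]], 'force': [0.646, -0.207, 0.027], 'moment': [0.036, 0.015, 0.022], 'opening': 1.003}
```

View pics/scene0.png

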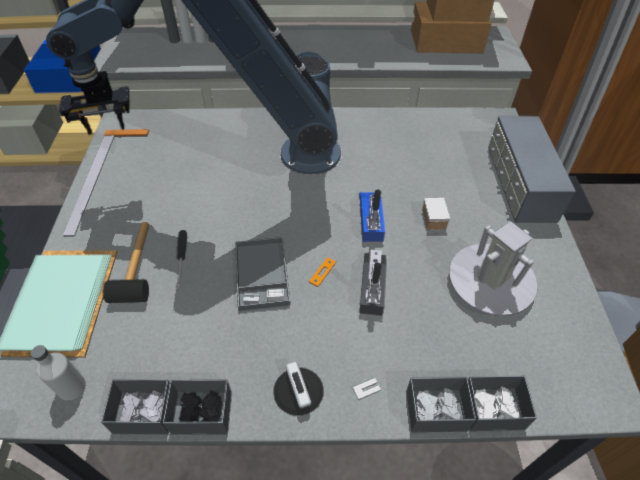

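View pics/top0.png

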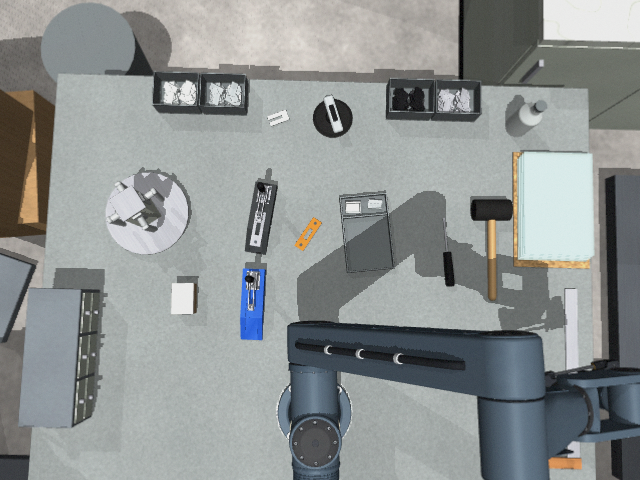

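Jigs: the black one is at top (262,215) / scene (373,282) and the blue one at top (253,300) / scene (372,216). The black-oxide one fits the description. Plates: an orange one at top (309,233), a white piece at top (278,117), and the bare steel one in the black jig. I'll confirm this with an enlarged crop.

```bash
python3 - <<'E'
import cv2,numpy as np
a=cv2.imread("pics/top0.png")[165:265,225:325]; b=cv2.imread("pics/scene0.png")[235:325,330:420]
a=cv2.resize(a,(400,400),interpolation=cv2.INTER_CUBIC);b=cv2.resize(b,(400,400),interpolation=cv2.INTER_CUBIC)
cv2.imwrite("pics/crop1.png",np.hstack([a,b]))
a=cv2.imread("pics/top0.png")[180:280,330:400]; b=cv2.imread("pics/scene0.png")[230:315,230:295]
cv2.imwrite("pics/crop2.png",np.hstack([cv2.resize(a,(400,571)),cv2.resize(b,(400,571))]))
E
```

```text
(no output)
```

View pics/crop1.png

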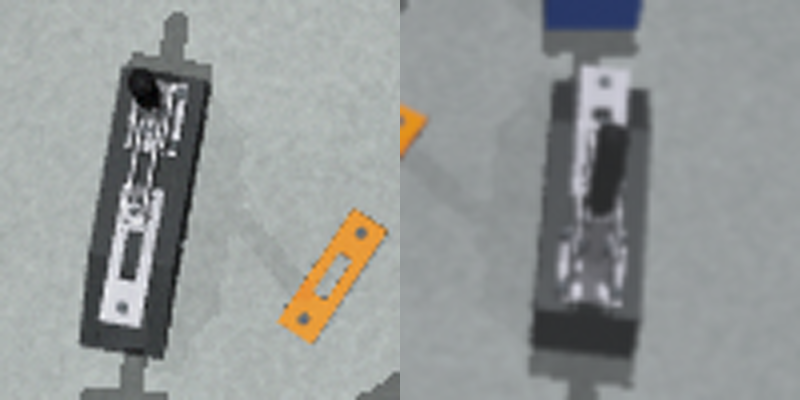

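View pics/crop2.png

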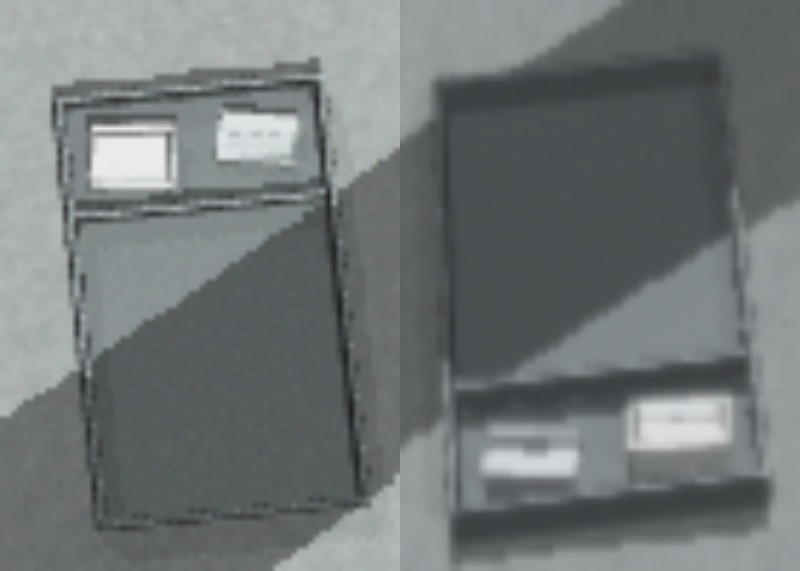

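```bash
python3 - <<'E'
from h import *
c1=cam("top");c2=cam("scene")
cv2.imwrite("pics/t1.png",c1["im"]);cv2.imwrite("pics/s1.png",c2["im"])
S=8
def up(c,x0,y0,w,h,th):
    g=cv2.cvtColor(c["im"],cv2.COLOR_BGR2GRAY)[y0:y0+h,x0:x0+w]
    G=cv2.resize(g,None,fx=S,fy=S,interpolation=cv2.INTER_CUBIC); return G
def un(p,x0,y0): return (np.array(p,float)+.5)/S-.5+np.array([x0,y0])
# plate bright
for c,n,(x0,y0,w,h) in((c1,"top",(240,165,45,95)),(c2,"scene",(355,240,35,80))):
    G=up(c,x0,y0,w,h,0); 
    for r in range(y0,y0+h,4 if n=="top" else 4):
        print(n,r,cv2.cvtColor(c["im"],cv2.COLOR_BGR2GRAY)[r,x0:x0+w].tolist())
E
```

```text
top 165 [181, 183, 173, 175, 178, 181, 180, 180, 175, 174, 177, 175, 178, 180, 179, 177, 183, 182, 176, 178, 178, 176, 176, 180, 180, 184, 180, 175, 179, 181, 178, 181, 180, 173, 180, 183, 183, 176, 178, 179, 181, 180, 181, 183, 179]
top 169 [182, 176, 175, 180, 178, 177, 175, 175, 174, 175, 181, 177, 182, 182, 173, 179, 177, 174, 175, 180, 182, 185, 188, 180, 175, 179, 180, 115, 112, 116, 115, 116, 183, 179, 183, 181, 181, 176, 177, 178, 180, 183, 182, 182, 181]
top 173 [174, 174, 175, 168, 167, 174, 183, 184, 181, 181, 179, 181, 176, 181, 181, 182, 185, 178, 176, 178, 180, 186, 184, 184, 175, 178, 117, 116, 112, 112, 114, 119, 187, 185, 183, 184, 184, 182, 182, 188, 182, 174, 181, 184, 177]
top 177 [182, 180, 177, 179, 182, 182, 178, 180, 177, 178, 176, 179, 180, 181, 177, 179, 184, 183, 179, 180, 176, 181, 181, 178, 178, 113, 111, 117, 113, 112, 117, 182, 181, 185, 186, 183, 179, 179, 184, 185, 180, 179, 176, 176, 181]
top 181 [180, 183, 181, 177, 178, 179, 180, 179, 181, 180, 179, 174, 179, 181, 179, 150, 123, 101, 101, 114, 114, 114, 110, 115, 116, 114, 114, 116, 112, 110, 106, 
[... 6977 characters left out ...]
95, 120, 154, 156, 155, 154, 154]
scene 304 [151, 151, 151, 146, 121, 77, 75, 77, 83, 84, 84, 84, 78, 67, 73, 58, 54, 54, 56, 60, 74, 93, 90, 96, 99, 92, 92, 93, 99, 125, 152, 156, 158, 158, 158]
scene 308 [152, 153, 152, 143, 105, 58, 49, 49, 49, 49, 49, 49, 50, 49, 50, 49, 50, 49, 50, 49, 50, 50, 50, 50, 49, 50, 50, 54, 86, 133, 155, 158, 157, 157, 157]
scene 312 [161, 159, 156, 143, 102, 62, 55, 52, 51, 51, 51, 51, 50, 50, 50, 49, 49, 49, 50, 50, 49, 49, 49, 49, 49, 49, 50, 66, 112, 154, 158, 156, 156, 156, 158]
scene 316 [164, 162, 159, 146, 108, 101, 102, 104, 105, 103, 102, 102, 100, 100, 102, 103, 100, 101, 100, 99, 100, 99, 99, 99, 100, 98, 97, 118, 152, 158, 161, 161, 161, 159, 156]
```

```bash
python3 - <<'E'
from h import *
c1=cam("top");c2=cam("scene")
g1,g2=[cv2.cvtColor(c["im"],cv2.COLOR_BGR2GRAY).astype(float) for c in(c1,c2)]
def cross(v,x0,th,up,last=False):
    s=(v-th)*(1 if up else -1); idx=[i for i in range(len(v)-1) if s[i]<0<=s[i+1]]
    if not idx: return None
    i=idx[-1 if last else 0]; return x0+i+s[i]/(s[i]-s[i+1])
def fit(pts):
    vx,vy,x,y=cv2.fitLine(np.float32(pts),cv2.DIST_HUBER,0,.01,.01).ravel(); r=[(p[0]-x)*vy-(p[1]-y)*vx for p in pts]; return (vx,vy,x,y),np.std(r)
def sect(l,y): return [l[2]+l[0]*(y-l[3])/l[1],y]
# jig left edge top
L=[(cross(g1[r,238:262],238,125,False),r) for r in range(187,249)]; l,s=fit(L)
P=onz(c1,[sect(l,190),sect(l,245)],.044); d=P[0]-P[1]; print("left edge",P.round(4),np.degrees(np.arctan2(d[1],d[0])),s)
# plate edges, top
A=[(cross(g1[r,248:275],248,140,True),r) for r in range(228,244)]; B=[(cross(g1[r,245:275],245,140,False,True),r) for r in range(228,245)]
for n,p in(("pl",A),("pr",B)):
    l,s=fit(p);P=onz(c1,[sect(l,228),sect(l,244)],.044); d=P[0]-P[1]; print(n,P.round(4),np.degrees(np.arctan2(d[1],d[0])),s)
# scene edges of block top
A=[(cross(g2[r,355:370],355,120,False),r) for r in range(266,303)]; B=[(cross(g2[r,378:392],378,125,True),r) for r in range(266,303)]
for n,p in(("sl",A),("sr",B)):
    l,s=fit(p);P=onz(c2,[sect(l,266),sect(l,302)],.044); d=P[1]-P[0]; print(n,P.round(4),np.degrees(np.arctan2(d[1],d[0])),s)
# plate near end: columns top
E=[(u,cross(g1[236:252,u],236,140,False,True)) for u in range(251,260)]; print("end top",E); print(onz(c1,E,.044).round(4))
E=[(u,cross(g2[243:256,u],243,150,True)) for u in range(371,382)]; print("end sc",E); print(onz(c2,[e for e in E if e[1]],.044).round(4))
print(g1[238:248,250:262].astype(int)); print(g2[247:260,368:384].astype(int))
E
```

```text
left edge [[0.626  0.1911 0.044 ]
 [0.4665 0.211  0.044 ]] -7.120594409434246 0.3007267436812576
pl [[0.5159 0.1897 0.044 ]
 [0.4697 0.1965 0.044 ]] -8.435780386597646 0.12379283208330281
pr [[0.5168 0.1595 0.044 ]
 [0.4706 0.1658 0.044 ]] -7.796428321653298 0.13218691047110606
sl [[0.5223 0.1408 0.044 ]
 [0.6381 0.125  0.044 ]] -7.76802022725348 0.14307795074169272
sr [[0.5229 0.2053 0.044 ]
 [0.6387 0.1862 0.044 ]] -9.362708189928966 2.7399013548238043
end top [(251, np.float64(245.05263157894737)), (252, np.float64(245.31730769230768)), (253, np.float64(245.3728813559322)), (254, np.float64(245.50359712230215)), (255, np.float64(245.6448598130841)), (256, np.float64(245.66363636363636)), (257, np.float64(246.06666666666666)), (258, np.float64(246.33636363636364)), (259, np.float64(246.38053097345133))]
[[0.4669 0.1913 0.044 ]
 [0.4662 0.1884 0.044 ]
 [0.4661 0.1856 0.044 ]
 [0.4658 0.1827 0.044 ]
 [0.4655 0.1799 0.044 ]
 [0.4655 0.177  0.044 ]
 [0.4645 0.1741 0.044 ]
 [0.4638 0.1712 0.044 ]
 [0.4637 0.1684 0.044 ]]
end sc [(371, np.float64(249.23076923076923)), (372, np.float64(24
[... 1278 characters left out ...]
 167 166 163 164 165 164 162]
 [145 109 134 190 194 189 180 186 186 182 181 178 179 174 164 160]
 [138 108 138 195 200 198 194 187 186 192 196 198 198 185 163 159]
 [102 103 145 196 201 197 183 148 145 176 197 201 200 185 162 159]
 [ 79  92 139 196 200 194 169 123 124 164 196 202 200 183 161 156]
 [ 68  89 139 196 201 197 184 148 143 172 198 202 196 169 145 142]
 [ 67  90 141 196 201 199 197 193 193 196 200 201 189 132  85  81]
 [ 67  96 152 198 201 200 199 199 199 199 201 202 187 121  71  64]
 [ 67  95 153 197 201 199 198 199 198 199 202 203 184 104  67  64]
 [ 67  95 153 197 199 192 185 185 186 192 201 203 183 102  67  64]
 [ 67 102 164 195 189 158 122 119 126 157 196 201 181 100  67  64]]
```

```bash
cat >> h.py <<'E'
yaw=np.radians(-7.8); O=np.array([.5111,.1743,0]); 
Rj=np.array([[np.cos(yaw),-np.sin(yaw),0],[np.sin(yaw),np.cos(yaw),0],[0,0,1]])
def J(*p): return O+Rj@np.array(p)
E
python3 - <<'E'
from h import *
c1=cam("top");c2=cam("scene")
g1,g2=[cv2.cvtColor(c["im"],cv2.COLOR_BGR2GRAY).astype(float) for c in(c1,c2)]
def cen(g,x0,y0,x1,y1,bg):
    w=np.clip(bg-g[y0:y1,x0:x1],0,None); v,u=np.mgrid[y0:y1,x0:x1]; return [(w*u).sum()/w.sum(),(w*v).sum()/w.sum()]
a=cen(g1,253,239,258,245,208);b=cen(g2,373,251,379,256,190)
print(a,b,tri(c1,[a],c2,[b]))
# tray corners etc
for n,p in (("grip",J(.106,0,.151)),("top",J(.106,0,.181)),("end",J(-.064,0,.044)),("far",J(.138,0,.044)),("hole",J(-.038,0,.044))):
    print(n,p.round(4),proj(c1,p).round(1),proj(c2,p).round(1))
# black grip
for n,g,(x0,y0,x1,y1) in(("t",g1,(250,175,275,200)),("s",g2,(362,255,390,292))):
    m=(g[y0:y1,x0:x1]<(40 if n=="t" else 56)).astype(np.uint8); k,lab,st,ce=cv2.connectedComponentsWithStats(m)
    i=1+np.argmax(st[1:,4]); print(n,st[i]+[x0,y0,0,0,0],ce[i]+[x0,y0])
    pp=np.argwhere(lab==i)[:,::-1]; print(cv2.minAreaRect(pp.astype(np.float32)+np.float32([x0,y0])))
E
```

```text
[np.float64(255.1131284916201), np.float64(241.47346368715083)] [np.float64(375.5995085995086), np.float64(252.982800982801)] [[0.47748027 0.18037126 0.04408917 0.00078501]]
grip [0.6161 0.1599 0.151 ] [[260.7 186.7]] [[376.  270.7]]
top [0.6161 0.1599 0.181 ] [[259.7 184.6]] [[377.2 263.3]]
end [0.4477 0.183  0.044 ] [[253.7 251.8]] [[375.5 244.7]]
far [0.6478 0.1556 0.044 ] [[265.8 182.9]] [[371.5 305.1]]
hole [0.4735 0.1795 0.044 ] [[255.2 242.9]] [[375.  251.9]]
t [257 182   8  11  57] [260.77192982 187.        ]
((260.9000244140625, 186.8000030517578), (10.28591251373291, 6.260990142822266), 63.43495178222656)
s [372 264   9  19 106] [376.29245283 272.67924528]
((376.2886657714844, 272.96038818359375), (5.835803508758545, 18.613142013549805), 10.619654655456543)
```

```bash
python3 - <<'E'
from h import *
c1=cam("top");c2=cam("scene")
T=[(339.6,195.4),(386,192.8),(393.4,267.9),(347,272)]
print(onz(c1,T,.024).round(3))
S=[(290,301),(238.5,307),(236.5,241.2),(282.4,238.2)]
print(onz(c2,S,.024).round(3))
a=cv2.resize(c1["im"][185:280,332:402],None,fx=6,fy=6,interpolation=cv2.INTER_CUBIC);b=cv2.resize(c2["im"][230:315,230:295],None,fx=6,fy=6,interpolation=cv2.INTER_CUBIC)
b=cv2.copyMakeBorder(b,0,a.shape[0]-b.shape[0],0,0,cv2.BORDER_CONSTANT);cv2.imwrite("pics/tray.png",np.hstack([a,b]))
E
```

```text
[[ 0.621 -0.059  0.024]
 [ 0.633 -0.194  0.024]
 [ 0.414 -0.219  0.024]
 [ 0.399 -0.085  0.024]]
[[ 0.621 -0.056  0.024]
 [ 0.638 -0.19   0.024]
 [ 0.415 -0.216  0.024]
 [ 0.405 -0.083  0.024]]
```

View pics/tray.png

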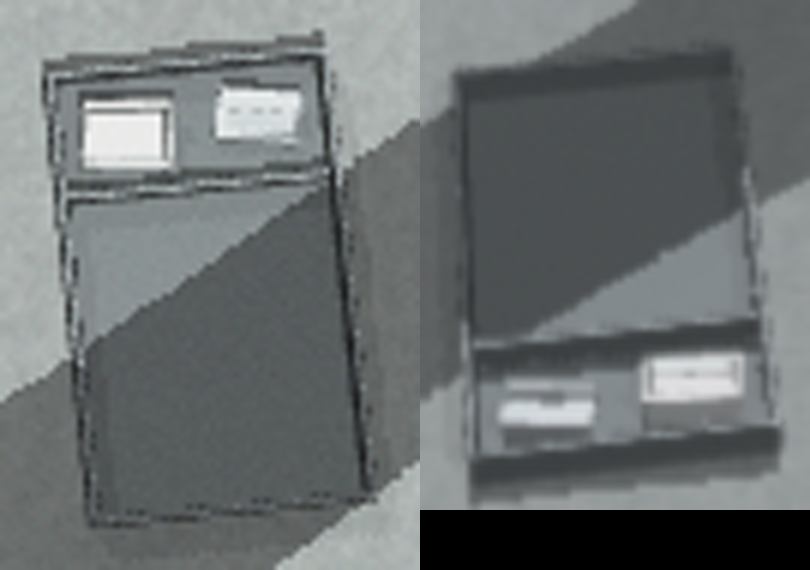

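```bash
python3 - <<'E'
from h import *
c1=cam("top");c2=cam("scene")
a=cv2.resize(c1["im"][255:345,225:285],None,fx=6,fy=6,interpolation=cv2.INTER_CUBIC);b=cv2.resize(c2["im"][180:270,345:405],None,fx=6,fy=6,interpolation=cv2.INTER_CUBIC)
cv2.imwrite("pics/blue.png",np.hstack([a,b]))
g1,g2=[cv2.cvtColor(c["im"],cv2.COLOR_BGR2GRAY).astype(float) for c in(c1,c2)]
for n,g,(x0,y0,x1,y1) in(("t",g1,(240,265,265,300)),("s",g2,(362,180,390,235))):
    m=(g[y0:y1,x0:x1]<(35 if n=="t" else 50)).astype(np.uint8); k,lab,st,ce=cv2.connectedComponentsWithStats(m)
    i=1+np.argmax(st[1:,4]); print(n,st[i]+[x0,y0,0,0,0],ce[i]+[x0,y0])
print(onz(c1,[(249.5,280)],.17), onz(c2,[(376.5,198)],.17))
E
```

```text
t [245 276   9   6  39] [249.25641026 278.53846154]
s [373 191   7  19  83] [375.80722892 200.61445783]
[[0.36464069 0.17827898 0.17      ]] [[0.38617313 0.17944401 0.17      ]]
```

View pics/blue.png

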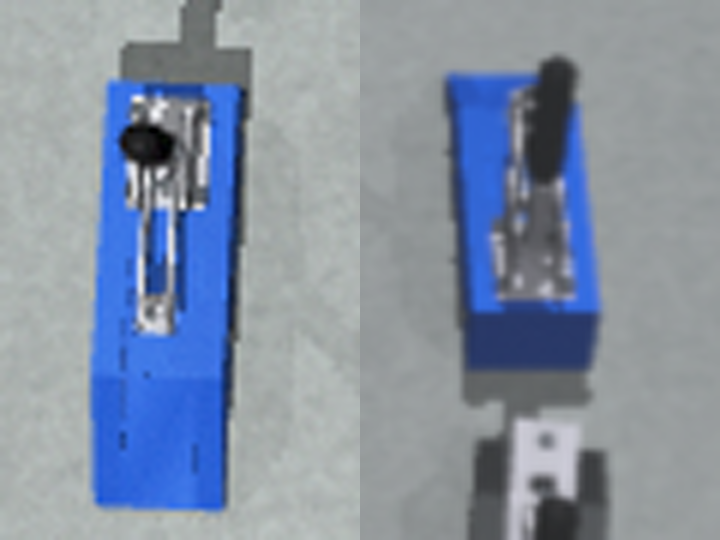

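Call:
send_rows --moves '[0, 0, -1.05, 2.19, 3.86, 0.4, -1, 0, 0, -1.05, 2.19, 3.86, 0.4, -1, 0, 0, -1.05, 2.19, 3.86, 0.4, -1, 0, 0, -1.05, 2.19, 3.86, 0.4, -1, 0, 0, -1.05, 2.19, 3.86, 0.4, -1, 0, 0, -1.05, 2.19, 3.86, 0.4, -1, 0, 0, -1.05, 2.19, 3.86, 0.4, -1, 0, 0, -1.05, 2.19, 3.86, 0.4, -1, 0, 0, -1.05, 2.19, 3.86, 0.4, -1, 0, 0, -1.05, 2.19, 3.86, 0.4, -1]'

```text
time_s: 1.6
position: [0.3633, -0.2208, 0.2631]
tcp_rot: [[0.999, 0.047, 0.001], [0.047, -0.999, -0.001], [0.001, 0.001, -1.0]]
force: [0.6, -0.9, -0.8]
opening: 0.175
```

Call:
send_rows --moves '[0, 0, -1.05, 2.19, 3.86, 0, -1, 0, 0, -1.05, 2.19, 3.86, 0, -1, 0, 0, -1.05, 2.19, 3.86, 0, -1, 0, 0, -1.05, 2.19, 3.86, 0, -1, 0, 0, -1.05, 2.19, 3.86, 0, -1, 0, 0, -1.05, 2.19, 3.86, 0, -1, 0, 0, -1.05, 2.19, 3.86, 0, -1, 0, 0, -1.05, 2.19, 3.86, 0, -1, 0, 0, -1.05, 2.19, 3.86, 0, -1, 0, 0, -1.05, 2.19, 3.86, 0, -1, 0, 0, 0, 0, 0, 0, -1]'

```text
time_s: 2.7
position: [0.584, 0.1684, 0.2626]
tcp_rot: [[0.992, -0.13, 0.004], [-0.13, -0.992, 0.002], [0.003, -0.003, -1.0]]
force: [-0.8, -0.4, -0.3]
opening: 0.005
```

Call:
send_rows --moves '[0, 0, -0.2, -0.3, -0.35, -3, -1, 0, 0, 0, 0, 0, -3, -1, 0, 0, 0, 0, 0, -2, -1, 0, 0, 0, 0, 0, 0, -1]'

```text
time_s: 3.1
position: [0.5758, 0.1594, 0.1795]
tcp_rot: [[0.99, -0.138, -0.008], [-0.138, -0.99, -0.001], [-0.008, 0.002, -1.0]]
force: [-1.0, -0.3, 0.5]
opening: 0.007
```

```bash
python3 - <<'E'
from h import *
c1=cam("top");c2=cam("scene")
a=cv2.resize(c1["im"][160:260,200:300],(400,400));b=cv2.resize(c2["im"][200:320,310:430],(400,400))
cv2.imwrite("pics/p1.png",np.hstack([a,b]))
E
```

```text
(no output)
```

View pics/p1.png

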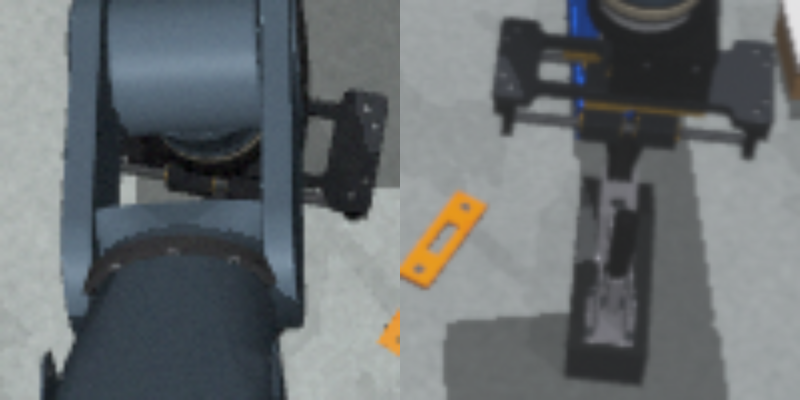

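Call:
send_rows --moves '[0, 0, 0, 0, 0, -2, -1, 0, 0, 0, 0, 0, -1.5, -1, 0, 0, 0, 0, 0, 0, -1, 0, 0, 0, 0, 0, 0, -1]'

```text
time_s: 3.6
position: [0.5796, 0.1602, 0.149]
tcp_rot: [[0.99, -0.138, 0.002], [-0.138, -0.99, 0.0], [0.002, -0.001, -1.0]]
force: [0.0, -0.4, 0.0]
opening: 0.005
```

Call:
send_rows --moves '[0, 0, 0, 0.7, 0.2, 0, -1, 0, 0, 0, 0.5, -0.05, 0, -1, 0, 0, 0, 0.5, -0.07, 0, -1, 0, 0, 0, 0.5, -0.07, 0, -1, 0, 0, 0, 0.5, -0.07, 0, -1, 0, 0, 0, 0.5, -0.07, 0, -1, 0, 0, 0, 0.5, -0.07, 0, -1]'

```text
time_s: 4.3
position: [0.6149, 0.1589, 0.1476]
tcp_rot: [[0.99, -0.138, -0.002], [-0.138, -0.99, 0.001], [-0.002, -0.001, -1.0]]
force: [-3.2, 3.4, 0.9]
opening: 0.007
```

Call:
send_rows --moves '[0, 0, 0, 0.5, -0.07, 0, -1, 0, 0, 0, 0.5, -0.07, 0, -1, 0, 0, 0, 0.5, -0.07, 0, -1, 0, 0, 0, 0.5, -0.07, 0, -1, 0, 0, 0, 0.5, -0.07, 0, -1, 0, 0, 0, 0.5, -0.07, 0, -1, 0, 0, 0, 0, 0, 0, -1]'

```text
time_s: 5.0
position: [0.6469, 0.1536, 0.1478]
tcp_rot: [[0.99, -0.138, 0.002], [-0.138, -0.99, -0.0], [0.002, -0.0, -1.0]]
force: [-0.0, 0.2, 1.0]
opening: 0.004
```

```bash
python3 - <<'E'
from h import *
c1=cam("top");c2=cam("scene")
a=cv2.resize(c1["im"][140:260,200:320],(400,400));b=cv2.resize(c2["im"][220:340,310:430],(400,400))
cv2.imwrite("pics/p2.png",np.hstack([a,b]))
E
```

```text
(no output)
```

View pics/p2.png

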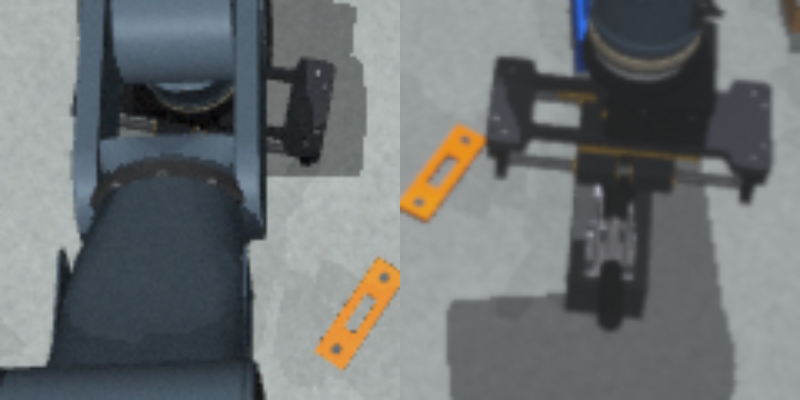

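Call:
send_rows --moves '[0, 0, 0, 0, 0, 4, -1, 0, 0, 0, 0, 0, 4, -1, 0, 0, 0, 0, 0, 2.5, -1, 0, 0, 0, -3.4, 0.5, 0, -1, 0, 0, 0, -3.4, 0.5, 0, -1, 0, 0, 0, -3.4, 0.5, 0, -1, 0, 0, 0, -3.4, 0.5, 0, -1, 0, 0, 0, -3.4, 0.5, 0, -1, 0, 0, 0, 0, 0, 0, -1, 0, 0, 0, 0, 0, 0, -1]'

```text
time_s: 6.1
position: [0.4754, 0.1793, 0.2531]
tcp_rot: [[0.991, -0.137, 0.002], [-0.137, -0.991, 0.0], [0.002, -0.0, -1.0]]
force: [0.9, -0.4, 0.2]
opening: 0.002
```

```bash
python3 - <<'E'
from h import *
c1=cam("top");c2=cam("scene")
th=1.2
for c,n in((c1,"t"),(c2,"s")):
    for r in(.055,.085,.115): print(n,r,proj(c,J(.106+r*np.sin(th),0,.066+r*np.cos(th))).round(1))
a=cv2.resize(c1["im"][140:260,200:320],(400,400));b=cv2.resize(c2["im"][220:340,310:430],(400,400))
cv2.imwrite("pics/p3.png",np.hstack([a,b]))
s=read_state(); d=Rj.T@(s["position"]-O); print(d.round(4),np.round(s["joint_positions"],1))
E
```

```text
t 0.055 [[265.8 173.3]]
t 0.085 [[267.2 162.8]]
t 0.115 [[268.7 152.2]]
s 0.055 [[372.5 302.6]]
s 0.085 [[372.3 309.9]]
s 0.115 [[372.  317.5]]
[-3.43e-02  1.00e-04  2.53e-01] [  8.   19.1  96.4  -0.   64.4 105.9]
```

View pics/p3.png

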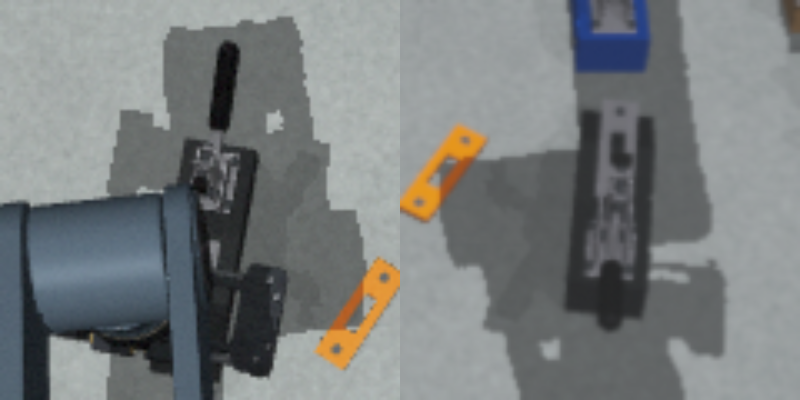

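Call:
send_rows --moves '[0, 0, 0, 0, 0, -4.5, -1, 0, 0, 0, 0, 0, -4.5, -1, 0, 0, 0, 0, 0, -4.5, -1, 0, 0, 0, 0, 0, -4.5, -1, 0, 0, 0, 0, 0, -1.5, -1, 0, 0, 0, 0, 0, 0, -1, 0, 0, 0, 0, 0, 0, -1]'

```text
time_s: 6.9
position: [0.4771, 0.1789, 0.0573]
tcp_rot: [[0.99, -0.138, 0.001], [-0.138, -0.99, 0.0], [0.001, -0.0, -1.0]]
force: [0.0, 0.3, 0.6]
opening: 0.009
```

Call:
send_rows --moves '[0, 0, 0, 0, 0, -0.5, -1, 0, 0, 0, 0, 0, -0.3, -1, 0, 0, 0, 0, 0, -0.3, -1, 0, 0, 0, 0, 0, -0.3, -1, 0, 0, 0, 0, 0, -0.3, -1]'

```text
time_s: 7.4
position: [0.4757, 0.1791, 0.0407]
tcp_rot: [[0.99, -0.138, 0.001], [-0.138, -0.99, 0.0], [0.001, -0.0, -1.0]]
force: [0.1, 0.7, -0.4]
opening: 0.006
```

```bash
python3 - <<'E'
from h import *
c2=cam("scene")
b=cv2.resize(c2["im"][220:340,310:430],(500,500),interpolation=cv2.INTER_CUBIC)
cv2.imwrite("pics/p4.png",b)
s=read_state(); d=Rj.T@(s["position"]-O); print(d.round(4),s["force"])
E
```

```text
[-0.036  -0.0001  0.0402] [-0.20274532 -0.21754763 -0.90339534]
```

View pics/p4.png

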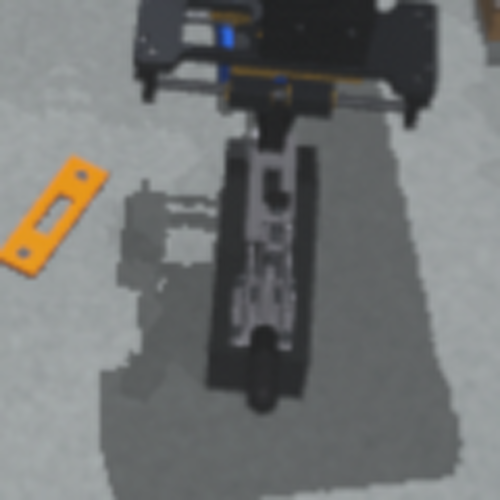

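Call:
send_rows --moves '[0, 0, 0, 0, 0, -0.3, -1, 0, 0, 0, 0, 0, -0.3, -1, 0, 0, 0, 0, 0, -0.2, -1, 0, 0, 0, 0, 0, -0.2, -1, 0, 0, 0, 0, 0, -0.1, -1, 0, 0, 0, 0, 0, 0, -1]'

```text
time_s: 8.05
position: [0.4755, 0.179, 0.0294]
tcp_rot: [[0.99, -0.138, -0.0], [-0.138, -0.99, -0.0], [-0.0, 0.0, -1.0]]
force: [-0.6, -0.4, 0.6]
opening: 0.008
```

Call:
send_rows --moves '[0, 0, 0, 0, 0, -0.1, -1, 0, 0, 0, 0, 0, -0.1, -1, 0, 0, 0, 0, 0, 0, -1, 0, 0, 0, 0, 0, 0, -1]'

```text
time_s: 8.45
position: [0.4756, 0.179, 0.0276]
tcp_rot: [[0.99, -0.138, -0.0], [-0.138, -0.99, 0.0], [-0.0, -0.0, -1.0]]
force: [-0.2, 0.4, 0.2]
opening: 0.006
```

```bash
python3 - <<'E'
from h import *
c2=cam("scene")
b=cv2.resize(c2["im"][220:340,310:430],(500,500),interpolation=cv2.INTER_CUBIC)
cv2.imwrite("pics/p5.png",b)
s=read_state(); d=Rj.T@(s["position"]-O); print(d.round(4),s["force"])
E
```

```text
[-0.0358 -0.0001  0.0276] [-0.04043728 -0.11317703  0.64797942]
```

View pics/p5.png

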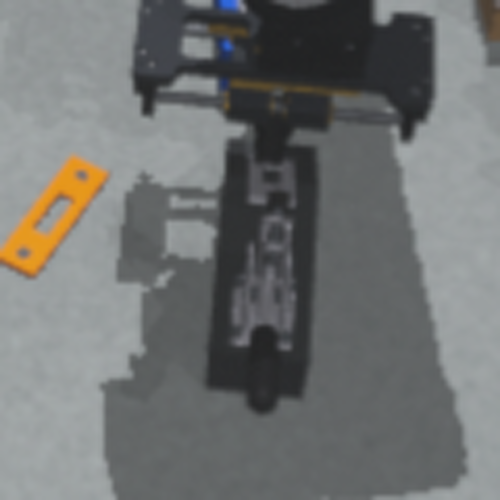

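Call:
send_rows --moves '[0, 0, 0, 0, 0, -0.1, -1, 0, 0, 0, 0, 0, -0.1, -1, 0, 0, 0, 0, 0, 0, -1]'

```text
time_s: 8.8
position: [0.4761, 0.1791, 0.0266]
tcp_rot: [[0.99, -0.138, 0.001], [-0.138, -0.99, 0.0], [0.001, -0.0, -1.0]]
force: [-1.4, -0.1, 9.7]
opening: 0.006
```

Call:
send_rows --moves '[0, 0, 0, 0, 0, 2, -1, 0, 0, 0, 0, 0, 4, -1, 0, 0, 0, 0, 0, 4, -1, 0, 0, 0, 0, 0, 4, -1, 0, 0, 0, 0, 0, 4, -1, 0, 0, 0, 0, 0, 3, 0, 0, 0, 0, 0, 0, 0, 0]'

```text
time_s: 9.5
position: [0.4785, 0.1796, 0.24]
tcp_rot: [[0.99, -0.138, 0.01], [-0.138, -0.99, 0.001], [0.01, -0.003, -1.0]]
force: [-0.1, 0.2, -0.3]
opening: 0.105
```

```bash
python3 - <<'E'
from h import *
c1=cam("top");c2=cam("scene")
a=cv2.resize(c1["im"][165:265,225:325],(400,400),interpolation=cv2.INTER_CUBIC);b=cv2.resize(c2["im"][230:320,330:420],(400,400),interpolation=cv2.INTER_CUBIC)
cv2.imwrite("pics/p6.png",np.hstack([a,b]))
s=read_state(); d=Rj.T@(s["position"]-O); print(d.round(4),s["force"])
al=np.radians(35); u=np.array([np.cos(al),0,np.sin(al)]); n=np.array([-np.sin(al),0,np.cos(al)])
for sx in(43,-57):
  for y in(-15,15):
    p=np.array([0,y,40])+u*sx+n*4; P=J(*(p/1000)); print(sx,y,P.round(4),proj(c1,P).round(1),proj(c2,P).round(1))
E
```

```text
[-3.600e-02 -2.000e-04  2.359e-01] [-0.51363911  0.04282917 -0.17736967]
43 -15 [0.5417 0.155  0.0679] [[264.  218.3]] [[368.9 266.5]]
43 15 [0.5458 0.1847 0.0679] [[253.5 216.6]] [[380.1 267.6]]
-57 -15 [0.4605 0.1661 0.0106] [[260.8 248.5]] [[368.9 255.6]]
-57 15 [0.4646 0.1958 0.0106] [[250.6 246.8]] [[379.4 256.6]]
```

View pics/p6.png

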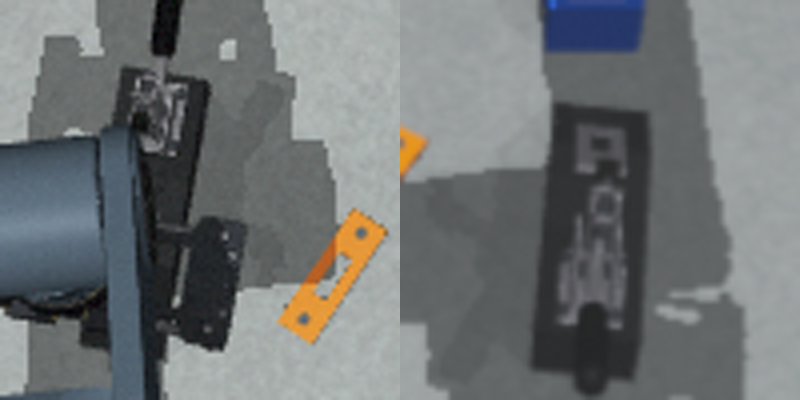

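Call:
send_rows --moves '[0, 0, 0, 0, -4, 1, 1, 0, 0, 0, 0, -4, 0, 1, 0, 0, 0, 0, -4, 0, 1, 0, 0, 0, 0, -4, 0, 1, 0, 0, 0, 0, -4, 0, 1, 0, 0, 0, 0, -4, 0, 1, 0, 0, 0, 0, 0, 0, 1]'

```text
time_s: 10.3
position: [0.4752, -0.065, 0.2437]
tcp_rot: [[0.99, -0.143, -0.003], [-0.143, -0.99, -0.001], [-0.003, 0.001, -1.0]]
force: [-0.2, 0.6, 0.5]
opening: 0.835
```

```bash
python3 - <<'E'
from h import *
c1=cam("top");c2=cam("scene")
cv2.imwrite("pics/t7.png",c1["im"]);cv2.imwrite("pics/s7.png",c2["im"])
a=cv2.resize(c1["im"][165:265,225:325],(400,400),interpolation=cv2.INTER_CUBIC);b=cv2.resize(c2["im"][240:290,350:400],(400,400),interpolation=cv2.INTER_CUBIC)
cv2.imwrite("pics/p7.png",np.hstack([a,b]))
s=read_state(); print(s["position"],s["force"])
al=np.radians(35); u=np.array([np.cos(al),0,np.sin(al)]); n=np.array([-np.sin(al),0,np.cos(al)])
for sx in(53,43,-47,-57):
    p=np.array([0,0,40])+u*sx+n*4; P=J(*(p/1000)); print(sx,P.round(4),proj(c1,P).round(1),proj(c2,P).round(1))
g=cv2.cvtColor(c2["im"],cv2.COLOR_BGR2GRAY); print(g[253:275,366:384])
g=cv2.cvtColor(c1["im"],cv2.COLOR_BGR2GRAY); print(g[208:252,248:268])
E
```

```text
[ 0.47437656 -0.06120711  0.24374482] [-0.83455631 -0.17323812  1.17458003]
53 [0.5518 0.1687 0.0737] [[259.1 214.3]] [[374.5 268.2]]
43 [0.5437 0.1698 0.0679] [[258.8 217.4]] [[374.5 267. ]]
-47 [0.4707 0.1798 0.0163] [[256.  244.7]] [[374.2 257.1]]
-57 [0.4626 0.1809 0.0106] [[255.7 247.6]] [[374.1 256.1]]
[[ 61  64  72  81  84  87  94  94  94  97 119 149 151 155 157 159 161 160]
 [ 47  47  50  54  55  57  58  57  59  68  89 111 117 130 131 133 145 146]
 [ 46  46  47  49  50  50  50  49  50  57  70  73  73  75  75  76  79  82]
 [ 45  46  46  49  50  50  50  48  51  58  66  66  65  65  65  60  63  64]
 [ 46  45  46  51  58  57  56  56  59  73  73  72  70  70  67  60  63  64]
 [ 46  46  47  60  79  77  75  74  83 105 106 105 100  96  80  62  63  63]
 [ 46  46  48  60  83  85  84  85 106 141 147 153 154 146 109  68  63  64]
 [ 45  46  47  60  83  85  81  77  92 108 122 147 158 152 119  68  62  63]
 [ 46  46  48  61  83  85  79  60  61  75  90 127 155 151 122  71  63  63]
 [ 48  48  50  62  83  85  80  65  64  74  86 121 155 152 124  70  63  64]
 [ 51  51  52  63  83  86  90  98  98  9
[... 3901 characters left out ...]
  34  35
   31  39]
 [ 60  65  63  68  67  64  65  69  67  40  37  35  42  45  37  34  37  34
   35  46]
 [ 63  66  70  63  64  67  65  67  41  33  43  43  40  44  38  27  34  40
   29  60]
 [ 62  61  65  67  67  67  70  67  39  39  40  44  42  46  34  35  33  32
   27  79]
 [ 59  55  65  66  68  64  68  41  35  35  44  44  45  43  35  32  32  34
   31 102]
 [ 61  60  66  68  63  69  68  69  40  41  44  42  48  44  31  36  33  34
   31  98]
 [ 65  54  67  64  71  68  70  68  40  45  43  47  47  51  39  34  31  36
   40 100]
 [ 61  66  64  67  66  68  68  38  42  37  46  45  43  43  33  36  38  32
   47  95]
 [ 69  67  73  67  68  67  68  38  40  43  41  45  41  40  35  32  33  36
   78  96]]
```

View pics/p7.png

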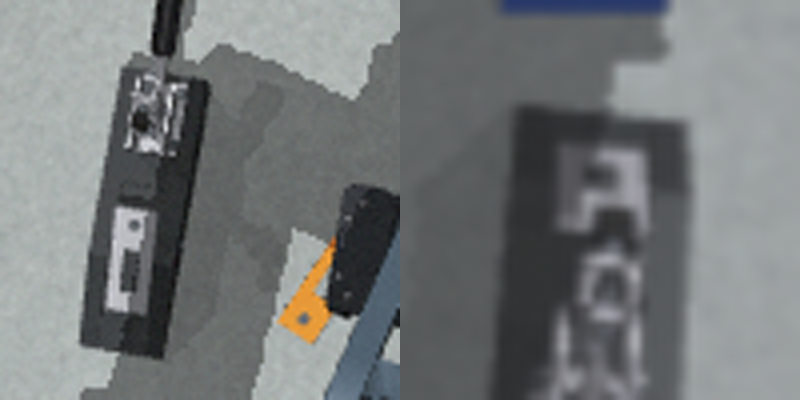

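```bash
python3 - <<'E'
from h import *
c1=cam("top");c2=cam("scene")
print(tri(c1,[(258.2,220.8)],c2,[(373.5,261.4)]))
al=np.radians(35); u=np.array([np.cos(al),0,np.sin(al)]); n=np.array([-np.sin(al),0,np.cos(al)])
for sx in(41,31,5,-7,-19,-57+12.4):
    p=np.array([0,0,40])+u*sx+n*4; P=J(*(p/1000)); print(sx,P.round(4),proj(c1,P).round(1),proj(c2,P).round(1))
p=tri(c1,[(258.2,220.8)],c2,[(373.5,261.4)])[0]; print("jig",Rj.T@(p[:3]-O))
# top end edge at z=.068
print([ (Rj.T@(q-O)).round(4) for q in onz(c1,[(254,216.3),(257,216.9),(260,217.5)],.068)])
E
```

```text
[[0.53268674 0.16866761 0.07830308 0.00291876]]
41 [0.5421 0.1701 0.0668] [[258.7 218.1]] [[374.5 266.8]]
31 [0.534  0.1712 0.0611] [[258.4 221.2]] [[374.4 265.6]]
5 [0.5129 0.1741 0.0461] [[257.6 229.1]] [[374.3 262.7]]
-7 [0.5031 0.1754 0.0393] [[257.2 232.8]] [[374.3 261.4]]
-19 [0.4934 0.1767 0.0324] [[256.8 236.4]] [[374.3 260.1]]
-44.6 [0.4726 0.1796 0.0177] [[256.1 244. ]] [[374.2 257.4]]
jig [ 0.02215142 -0.00265062  0.07830308]
[array([0.0339, 0.0139, 0.068 ]), array([0.0336, 0.0052, 0.068 ]), array([ 0.0333, -0.0034,  0.068 ])]
```

Call:
send_rows --moves '[-1.13, -8.25, 0, 1.1, 3.85, 0, 1, -1.13, -8.25, 0, 1.1, 3.85, 0, 1, -1.13, -8.25, 0, 1.1, 3.85, 0, 1, 0, 0, 0, 1.1, 3.85, 0, 1, 0, 0, 0, 1.1, 3.85, 0, 1, 0, 0, 0, 1.1, 3.85, 0, 1, 0, 0, 0, 0, 0, 0, 1, 0, 0, 0, 0, 0, 0, 1]'

```text
time_s: 11.3
position: [0.5402, 0.1723, 0.2448]
tcp_rot: [[0.899, -0.133, 0.417], [-0.121, -0.991, -0.056], [0.421, -0.0, -0.907]]
force: [-0.5, -1.2, -0.5]
opening: 0.999
```

```bash
cat > st.py <<'E'
from h import *
s=read_state(); d=Rj.T@(s["position"]-O); print("jig",(d*1000).round(1),"f",np.round(s["force"],1),"q",np.round(s["joint_positions"],1),"open",s["opening"],s["time_s"])
print((Rj.T@s["tcp_rot"]).round(3).tolist())
E
python3 st.py
```

```text
jig [ 29.1   2.  244.8] f [-0.5 -1.2 -0.5] q [ 10.5  17.6 106.1 -13.8  33.2 118.2] open 0.9990532844336927 11.3
[[0.907, 0.003, 0.421], [0.002, -1.0, 0.001], [0.421, -0.0, -0.907]]
```

Call:
send_rows --moves '[0, 0, 0, 0.1, -0.2, -3, 1, 0, 0, 0, 0, 0, -4, 1, 0, 0, 0, 0, 0, -4, 1, 0, 0, 0, 0, 0, -3, 1, 0, 0, 0, 0, 0, -2, 1, 0, 0, 0, 0, 0, 0, 1, 0, 0, 0, 0, 0, 0, 1]'

```text
time_s: 12.0
position: [0.5421, 0.1673, 0.0855]
tcp_rot: [[0.898, -0.138, 0.417], [-0.126, -0.99, -0.058], [0.421, -0.0, -0.907]]
force: [-1.0, -0.5, -0.1]
opening: 0.998
```

```bash
python3 st.py; python3 - <<'E'
from h import *
c1=cam("top");c2=cam("scene")
a=cv2.resize(c1["im"][165:265,215:315],(400,400),interpolation=cv2.INTER_CUBIC);b=cv2.resize(c2["im"][220:310,330:420],(400,400),interpolation=cv2.INTER_CUBIC)
cv2.imwrite("pics/p8.png",np.hstack([a,b]))
E
```

```text
jig [31.7 -2.7 85.5] f [-1.  -0.5 -0.1] q [  9.9  34.8 114.1 -45.9  10.3 151.7] open 0.9976200410466334 12.0
[[0.907, -0.003, 0.421], [-0.003, -1.0, -0.001], [0.421, -0.0, -0.907]]
```

View pics/p8.png

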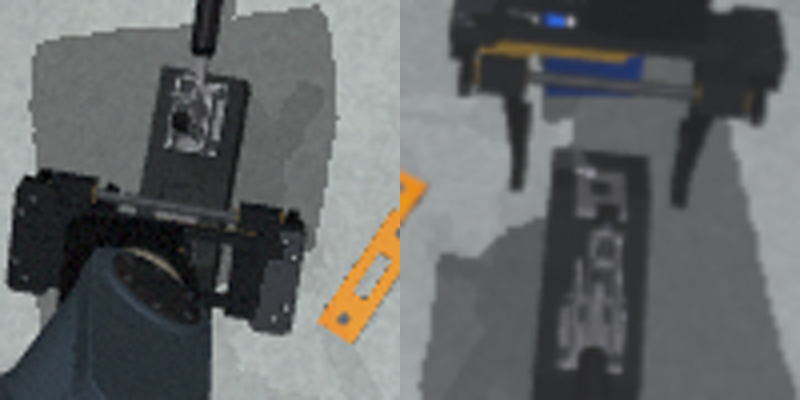

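Call:
send_rows --moves '[0.68, 4.95, 0, 0, 0, 0.5, 1, 0.68, 4.95, 0, 0, 0, 0, 1, 0.68, 4.95, 0, 0, 0, 0, 1, 0, 0, 0, 0, 0, 0, 1, 0, 0, 0, 0, 0, 0, 1]'

```text
time_s: 12.6
position: [0.5451, 0.1611, 0.0893]
tcp_rot: [[0.957, -0.147, 0.25], [-0.137, -0.989, -0.056], [0.255, 0.019, -0.967]]
force: [-0.6, -0.8, -0.3]
opening: 1.005
```

```bash
python3 st.py
```

```text
jig [35.4 -8.5 89.3] f [-0.6 -0.8 -0.3] q [  8.   34.2 106.7 -12.   25.7 116.6] open 1.005094907853432 12.6
[[0.967, -0.011, 0.255], [-0.006, -1.0, -0.021], [0.255, 0.019, -0.967]]
```

Call:
send_rows --moves '[1.1, -0.15, 0.6, -0.52, 0.93, 0, 1, 0, 0, 0, 0, 0, -1, 1, 0, 0, 0, 0, 0, -1, 1, 0, 0, 0, 0, 0, 0, 1, 0, 0, 0, 0, 0, 0, 1]'

```text
time_s: 13.1
position: [0.5387, 0.1705, 0.0671]
tcp_rot: [[0.959, -0.136, 0.248], [-0.131, -0.991, -0.035], [0.25, 0.001, -0.968]]
force: [0.1, 0.1, -0.4]
opening: 1.0
```

```bash
python3 st.py
```

```text
jig [27.8 -0.  67.1] f [ 0.1  0.1 -0.4] q [  8.5  36.4 107.9 -10.9  22.1 115.8] open 1.0002822693282933 13.1
[[0.968, 0.0, 0.25], [0.0, -1.0, -0.001], [0.25, 0.001, -0.968]]
```

Aligned. I'll finish the descent (to z ≈ 50 mm, about 1 mm further along +x), then close.

Call:
send_rows --moves '[0, 0, 0, 0.1, 0, -0.8, 1, 0, 0, 0, 0, 0, -0.9, 1, 0, 0, 0, 0, 0, 0, 1, 0, 0, 0, 0, 0, 0, 1]'

```text
time_s: 13.5
position: [0.5399, 0.1705, 0.0504]
tcp_rot: [[0.959, -0.136, 0.248], [-0.131, -0.991, -0.035], [0.251, 0.001, -0.968]]
force: [0.3, 0.1, 0.6]
opening: 1.001
```

```bash
python3 st.py; python3 - <<'E'
from h import *
c1=cam("top");c2=cam("scene")
a=cv2.resize(c1["im"][165:265,215:315],(400,400),interpolation=cv2.INTER_CUBIC);b=cv2.resize(c2["im"][220:310,330:420],(400,400),interpolation=cv2.INTER_CUBIC)
cv2.imwrite("pics/p9.png",np.hstack([a,b]))
E
```

```text
jig [29.   0.2 50.4] f [0.3 0.1 0.6] q [  8.4  38.3 108.2 -11.9  20.  117. ] open 1.0009877191045489 13.5
[[0.968, 0.0, 0.251], [0.0, -1.0, -0.0], [0.251, 0.001, -0.968]]
```

View pics/p9.png

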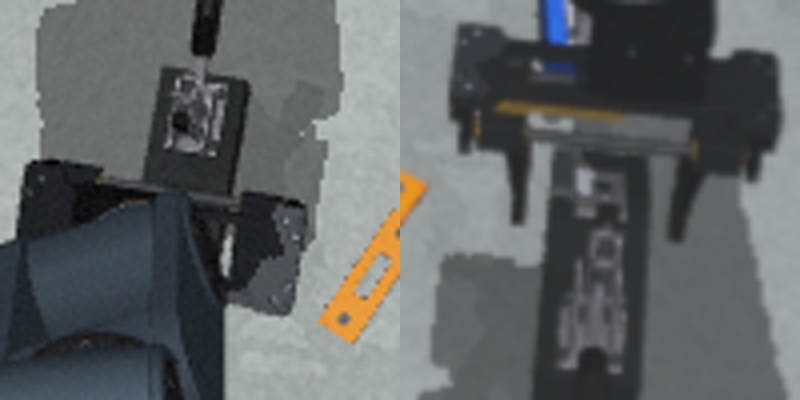

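Call:
send_rows --moves '[0, 0, 0, 0, 0, 0, -1, 0, 0, 0, 0, 0, 0, -1, 0, 0, 0, 0, 0, 0, -1, 0, 0, 0, 0, 0, 0, -1, 0, 0, 0, 0, 0, 0, -1, 0, 0, 0, 0, 0, 0, -1, 0, 0, 0, 0, 0, 0, -1, 0, 0, 0, 0, 0, 0, -1]'

```text
time_s: 14.4
position: [0.5402, 0.1707, 0.051]
tcp_rot: [[0.959, -0.136, 0.25], [-0.131, -0.991, -0.034], [0.252, 0.0, -0.968]]
force: [0.5, 0.7, -0.2]
opening: 0.358
```

```bash
python3 st.py
```

```text
jig [29.3  0.4 51. ] f [ 0.5  0.7 -0.2] q [  8.5  38.2 108.2 -11.9  20.  117. ] open 0.3575752727436481 14.4
[[0.968, 0.0, 0.252], [0.0, -1.0, -0.0], [0.252, 0.0, -0.968]]
```

Call:
send_rows --moves '[0, 0, 0, 0, 0, 0.5, -1, 0, 0, 0, 0, 0, 1, -1, 0, 0, 0, 0, 0, 1.5, -1, 0, 0, 0, 0, 0, 2, -1, 0, 0, 0, 0, 0, 2, -1, 0, 0, 0, 0, 0, 2, -1, 0, 0, 0, 0, 0, 0, -1]'

```text
time_s: 15.1
position: [0.5423, 0.1711, 0.1444]
tcp_rot: [[0.957, -0.135, 0.256], [-0.131, -0.991, -0.033], [0.258, -0.002, -0.966]]
force: [0.9, 0.4, -0.3]
opening: 0.337
```

```bash
python3 st.py; python3 - <<'E'
from h import *
c1=cam("top");c2=cam("scene")
a=cv2.resize(c1["im"][165:265,215:315],(400,400),interpolation=cv2.INTER_CUBIC);b=cv2.resize(c2["im"][220:310,330:420],(400,400),interpolation=cv2.INTER_CUBIC)
cv2.imwrite("pics/p10.png",np.hstack([a,b]))
E
```

```text
jig [ 31.3   1.1 144.4] f [ 0.9  0.4 -0.3] q [  8.5  28.4 105.   -7.6  32.4 112.1] open 0.33736045422108146 15.1
[[0.966, 0.0, 0.258], [-0.0, -1.0, 0.002], [0.258, -0.002, -0.966]]
```

View pics/p10.png

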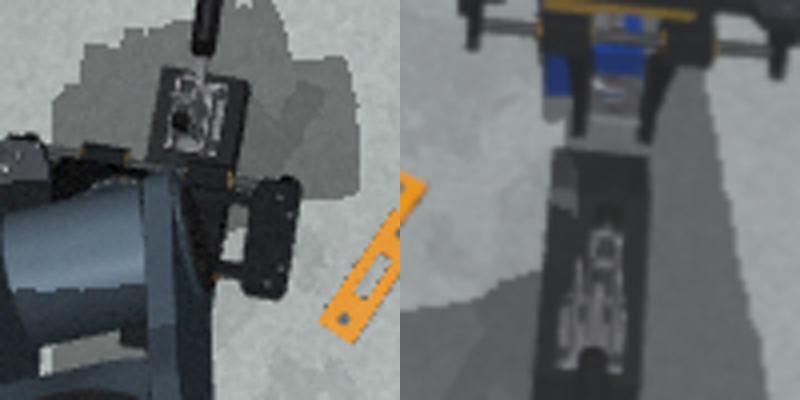

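Call:
send_rows --moves '[0, 0, 0, 0, 0, 3, -1, 0, 0, 0, 0, 0, 3, -1, 0.4, 3.1, 1.75, -0.25, -3.85, 1.5, -1, 0.4, 3.1, 1.75, -0.25, -3.85, 0, -1, 0.4, 3.1, 1.75, -0.25, -3.85, 0, -1, 0.4, 3.1, 1.75, -0.25, -3.85, 0, -1, 0.4, 3.1, 1.75, -0.25, -3.85, 0, -1, 0.4, 3.1, 1.75, -0.25, -3.85, 0, -1, 0, 3.1, 1.75, -0.25, -3.85, 0, -1, 0, 3.1, 1.75, -0.25, -3.85, 0, -1, 0, 0, 0, 0, 0, 0, -1, 0, 0, 0, 0, 0, 0, -1]'

```text
time_s: 16.4
position: [0.5195, -0.1377, 0.2142]
tcp_rot: [[0.978, 0.099, -0.183], [0.105, -0.994, 0.018], [-0.18, -0.037, -0.983]]
force: [-0.2, 0.9, -0.9]
opening: 0.337
```

```bash
python3 st.py; python3 - <<'E'
from h import *
c1=cam("top");c2=cam("scene")
a=cv2.resize(c1["im"][170:290,310:430],(400,400),interpolation=cv2.INTER_CUBIC);b=cv2.resize(c2["im"][180:310,200:330],(400,400),interpolation=cv2.INTER_CUBIC)
cv2.imwrite("pics/p11.png",np.hstack([a,b]))
E
```

```text
jig [  50.7 -307.9  214.2] f [-0.2  0.9 -0.9] q [-24.8  28.6  87.6  -3.6  73.8  60.6] open 0.33666632054975115 16.4
[[0.955, 0.234, -0.184], [0.236, -0.972, -0.007], [-0.18, -0.037, -0.983]]
```

View pics/p11.png

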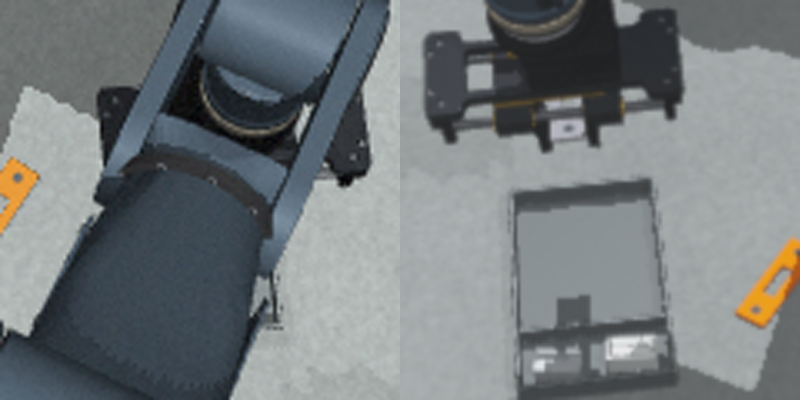

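Call:
send_rows --moves '[-2.1, 0, 0, 0, 0, -3, -1, 0, 0, 0, 0, 0, -4, -1, 0, 0, 0, 0, 0, -4, -1, 0, 0, 0, 0, 0, -3, -1, 0, 0, 0, 0, 0, -2, -1, 0, 0, 0, 0, 0, 0, -1, 0, 0, 0, 0, 0, 0, -1]'

```text
time_s: 17.2
position: [0.5201, -0.1363, 0.0562]
tcp_rot: [[0.978, 0.103, -0.181], [0.102, -0.995, -0.02], [-0.182, 0.001, -0.983]]
force: [0.6, 0.3, -0.5]
opening: 0.335
```

```bash
python3 st.py; python3 - <<'E'
from h import *
c1=cam("top");c2=cam("scene")
b=cv2.resize(c2["im"][220:310,210:310],(800,720),interpolation=cv2.INTER_CUBIC)[:600]
cv2.imwrite("pics/p12.png",b); print(read_state()["position"])
E
```

```text
jig [  51.1 -306.5   56.2] f [ 0.6  0.3 -0.5] q [-23.6  41.2  94.5  -6.5  53.6  64.7] open 0.3350455064220735 17.2
[[0.955, 0.237, -0.177], [0.233, -0.971, -0.044], [-0.182, 0.001, -0.983]]
[ 0.52114948 -0.13714169  0.05730605]
```

View pics/p12.png

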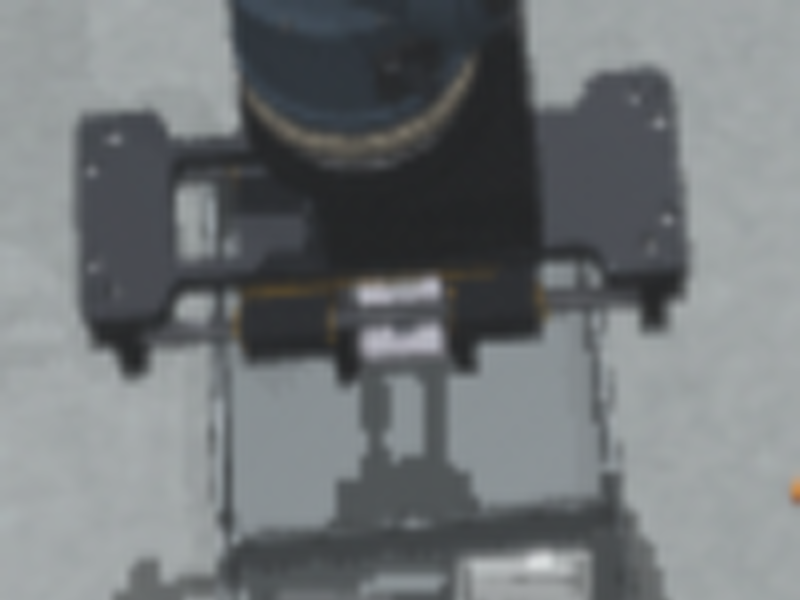

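Call:
send_rows --moves '[0, 0, 0, 0, 0, -1.5, -1, 0, 0, 0, 0, 0, -1, -1, 0, 0, 0, 0, 0, -0.8, -1, 0, 0, 0, 0, 0, -0.4, -1, 0, 0, 0, 0, 0, 0, -1, 0, 0, 0, 0, 0, 0, -1]'

```text
time_s: 17.9
position: [0.5202, -0.1374, 0.0188]
tcp_rot: [[0.978, 0.102, -0.181], [0.1, -0.995, -0.02], [-0.182, 0.001, -0.983]]
force: [-0.5, -0.4, -0.5]
opening: 0.334
```

```bash
python3 st.py
```

```text
jig [  51.3 -307.6   18.8] f [-0.5 -0.4 -0.5] q [-23.7  44.7  95.   -6.9  49.6  65.4] open 0.3340488894247706 17.9
[[0.956, 0.236, -0.177], [0.232, -0.972, -0.044], [-0.182, 0.001, -0.983]]
```

Call:
send_rows --moves '[0, 0, 0, 0, 0, -0.4, -1, 0, 0, 0, 0, 0, -0.3, -1, 0, 0, 0, 0, 0, -0.2, -1, 0, 0, 0, 0, 0, 0, -1, 0, 0, 0, 0, 0, 0, -1]'

```text
time_s: 18.4
position: [0.5202, -0.1374, 0.01]
tcp_rot: [[0.978, 0.102, -0.181], [0.1, -0.995, -0.02], [-0.182, 0.002, -0.983]]
force: [-1.0, 0.1, -0.3]
opening: 0.337
```

```bash
python3 st.py; python3 - <<'E'
from h import *
c2=cam("scene")
b=cv2.resize(c2["im"][230:310,210:310],(800,640),interpolation=cv2.INTER_CUBIC)[:600]
cv2.imwrite("pics/p13.png",b)
E
```

```text
jig [  51.3 -307.6   10. ] f [-1.   0.1 -0.3] q [-23.7  45.6  95.1  -7.   48.6  65.5] open 0.3371695480331485 18.4
[[0.956, 0.236, -0.176], [0.232, -0.972, -0.044], [-0.182, 0.002, -0.983]]
```

View pics/p13.png

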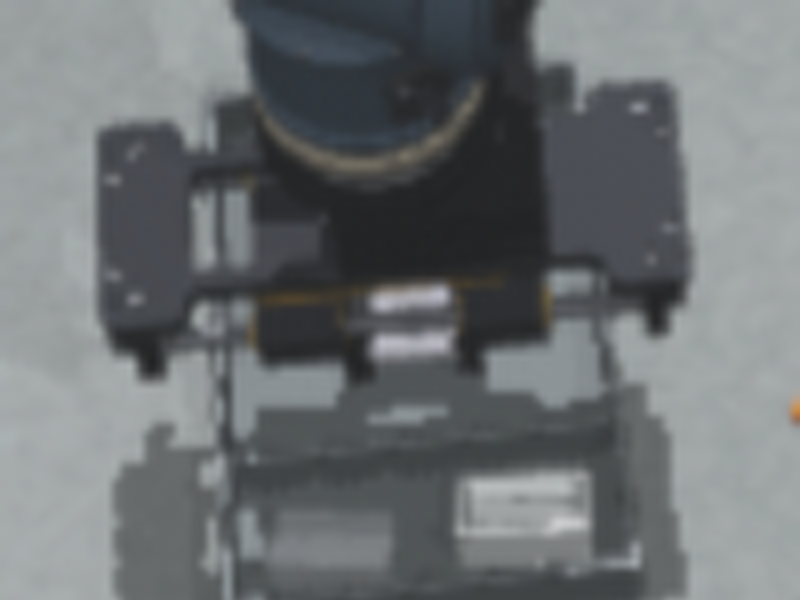

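Call:
send_rows --moves '[0, 0, 0, 0, 0, -0.2, -1, 0, 0, 0, 0, 0, -0.1, -1, 0, 0, 0, 0, 0, 0, -1, 0, 0, 0, 0, 0, 0, -1]'

```text
time_s: 18.85
position: [0.5207, -0.1374, 0.0072]
tcp_rot: [[0.978, 0.102, -0.18], [0.1, -0.995, -0.02], [-0.181, 0.002, -0.983]]
force: [1.3, -0.1, 1.1]
opening: 0.338
```

```bash
python3 st.py
```

```text
jig [  51.8 -307.6    7.2] f [ 1.3 -0.1  1.1] q [-23.7  45.9  95.1  -7.   48.3  65.6] open 0.3380384574364605 18.85
[[0.956, 0.236, -0.175], [0.232, -0.972, -0.045], [-0.181, 0.002, -0.983]]
```

Call:
send_rows --moves '[0, 0, 0, 0, 0, 0, 0.3, 0, 0, 0, 0, 0, 0, 0.3, 0, 0, 0, 0, 0, 0, 0.3, 0, 0, 0, 0, 0, 0, 0.3, 0, 0, 0, 0, 0, 0, 0.3, 0, 0, 0, 0, 0, 0, 0.3, 0, 0, 0, 0, 0, 2, 0.3, 0, 0, 0, 0, 0, 3, 0.3, 0, 0, 0, 0, 0, 4, 0.3, 0, 0, 0, 0, 0, 4, 0.3, 0, 0, 0, 0, 0, 4, 0.3, 0, 0, 0, 0, 0, 4, 0.3, 0, 0, 0, 0, 4, 0, 0.3, 0, 0, 0, 0, 4, 0, 0.3, 0, 0, 0, 0, 4, 0, 0.3, 0, 0, 0, 0, 4, 0, 0.3, 0, 0, 0, 0, 4, 0, 0.3, 0, 0, 0, 0, 0, 0, 0.3, 0, 0, 0, 0, 0, 0, 0.3]'

```text
time_s: 20.75
position: [0.5199, 0.0632, 0.2169]
tcp_rot: [[0.978, 0.104, -0.181], [0.102, -0.995, -0.021], [-0.182, 0.002, -0.983]]
force: [-0.2, -0.3, 0.3]
opening: 0.65
```

```bash
python3 st.py; python3 - <<'E'
from h import *
c1=cam("top");c2=cam("scene")
cv2.imwrite("pics/t14.png",c1["im"]);cv2.imwrite("pics/s14.png",c2["im"])
a=cv2.resize(c1["im"][180:280,325:405],(400,500),interpolation=cv2.INTER_CUBIC);b=cv2.resize(c2["im"][225:325,225:305],(400,500),interpolation=cv2.INTER_CUBIC)
cv2.imwrite("pics/p14.png",np.hstack([a,b]))
E
```

```text
jig [  23.8 -108.9  216.9] f [-0.2 -0.3  0.3] q [-4.1 27.4 89.5 -2.  73.5 80.6] open 0.6501831362209073 20.75
[[0.955, 0.238, -0.176], [0.234, -0.971, -0.046], [-0.182, 0.002, -0.983]]
```

View pics/p14.png

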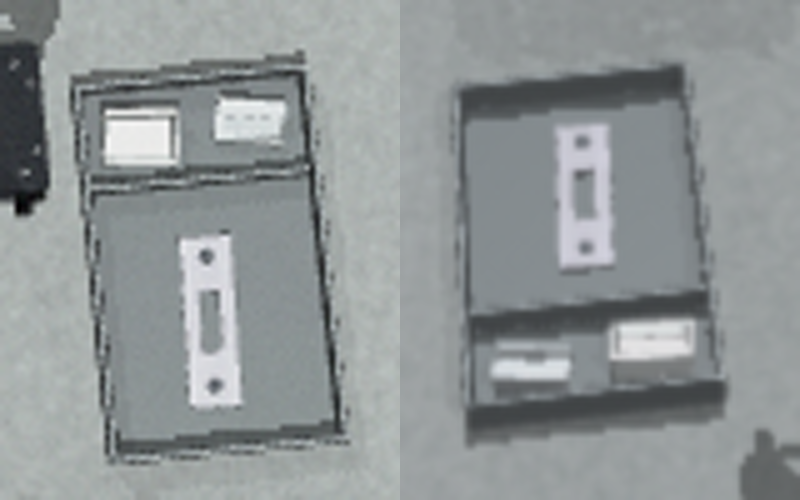

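View pics/s14.png

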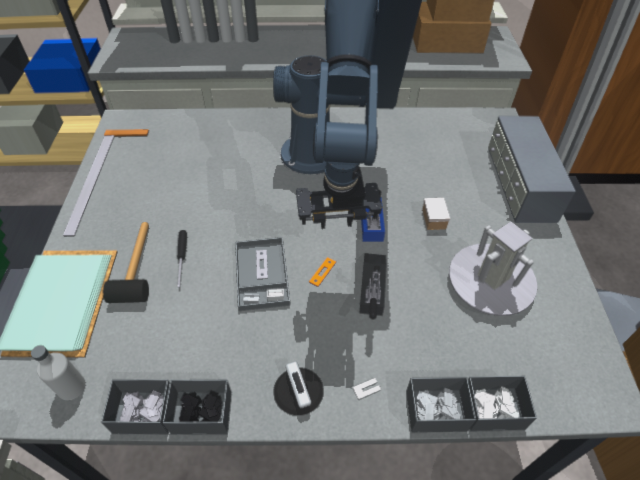

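```bash
python3 - <<'E'
from h import *
c1=cam("top");c2=cam("scene")
A=np.array([(207,256),(215,386)])/5-.4+[325,180]; B=np.array([(586-400,247),(582-400,142)])/5-.4+[225,225]
# top far hole (y256) is farther from robot = lower in scene (247)
print(tri(c1,A,c2,B).round(4))
cy,sy=np.cos(np.radians(6.5)),np.sin(np.radians(6.5)); p=tri(c1,A,c2,B)[:,:3].mean(0)-[.488,-.1415,0]; print(cy*p[0]+sy*p[1],-sy*p[0]+cy*p[1])
b=cv2.resize(c1["im"][140:270,220:300],(370,600),interpolation=cv2.INTER_CUBIC);cv2.imwrite("pics/p15.png",b)
E
```

```text
[[ 0.5212 -0.1385  0.0084  0.0017]
 [ 0.4453 -0.1452  0.0066  0.0009]]
-0.0047420690441075265 0.00021012289511027776
```

View pics/p15.png

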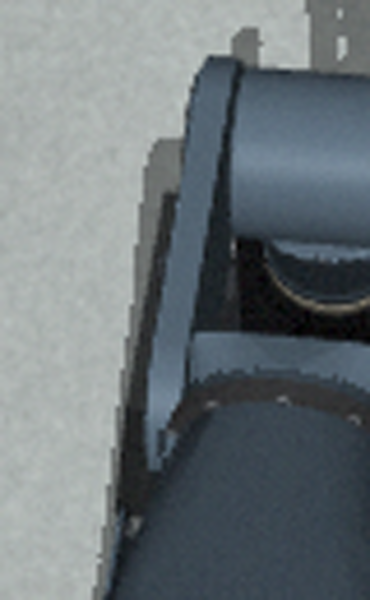

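```bash
python3 -c "
from h import *
print(hand_in())"
```

```text
the job is handed in; nothing more can be done
None
```

The job is done and handed in, at about 21 s of the 58 s. I pushed the black jig's clamp open and tipped the bare steel plate over the edge, where it stayed on its own. I then took it by the raised end, with the tool tilted about 15°, and laid it in the long bay, letting go with its low end just touching the floor.

**Last checks**
- **Plate in the bay:** the two plate holes, measured from both views, stand 8.4 and 6.6 mm above the counter; the tray floor plus the plate would be 7 mm. That puts the plate flat to about 0.02 rad, with its centre about 5 mm from the bay centre.
- **Clamp:** the handle tip matched the position for 1.2 rad to within about 2 px after the push. At the end only the scene camera could see it, because the arm blocked the top view; it was still laid back.
- **Other goods:** the goods in the short bay, mallet, screwdriver, screw box and turntable looked unmoved, judged by eye only.

**What disagreed or went differently**
- One height check on the tipped plate failed: I matched the hole in one view with the slot in the other. The top view alone fitted the expected pose to within about 1 px.
- I first planned to tilt the tool 25° for the grasp, but this brought the wrist near a singularity and the last joint near its limit. I cut the tilt to about 15° before closing the gripper.

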